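# Close the board test fixture, release the lever catch and hold the probes in contact

## Task

Start the contact test of the circuit board that lies in the hand-operated test fixture: first press the fixture's hinged lid fully shut past its spring catch, then flip the safety catch that blocks the lever all the way over toward you (the front of the fixture), and only then pull the lever by its grip toward you and down, against its spring, to its end stop. Finish while holding the lever there with the fingers, because it springs back and the probes leave the board when it is let go; the lid must stay shut, the board in its nest, and the other things on the bench where they are.

Things in the scene. Friction and masses are not known exactly. Their poses are not given: they have to be found in the camera images.
- test_fixture: Test fixture fixed on the bench, yawed up to 0.25 rad. Origin: on the bench under the middle of its nest plate; x axis from its front (lid lip) to its back (lid hinge), y to its left, z up. 'Fixture (x, y, z)' below is in this frame, mm. Aluminium base plate x -98..98, y -155..97, 14 high; black nest plate x -103..97, y +-95, top at z 82.
- test_lid (a joint): Lid hinge, rad: 0 = fully shut, grows as the front edge rises; starts at 0.75 to 1.1. Stiff: stays where it is left. From about 0.08 a spring roller under the front bar resists, and a lid not pressed past it stays ajar at 0.04 or more; about 10 N down on the front bar pushes it past, then it snaps to 0 and stays shut.
- lid_hinge (a point): Point on the lid's hinge axis (axis along the fixture's y), fixture (80, 0, 110).
- lid_front (a point): Middle of the outer (upper) face of the lid's front bar, 153 mm from the hinge axis; at z 116 when shut. Lid: frame of 12 mm thick aluminium bars round a clear pane, y +-88, reaching 165 mm from the hinge; front bar 24 mm deep, flat (screw heads 2 mm high at y +-24), a 70 mm wide lip 16 mm beyond. Open, its outer face looks up and back: push there, forward and down.
- safety_catch (a joint): Safety catch, rad: 0 = engaged (upright, its dog under the lever's tooth: the lever cannot be pulled), grows as it is flipped toward the fixture's front (-x), 1.1 = lying over on its stop. Moves lightly (1 N at the tab); once past about 0.4 it falls over on its own and stays.
- catch_tab (a point): Middle of the catch's thumb tab: upright dark steel plate 8 thick (x), 26 wide (y), 32 high, at fixture (-29, -130, 117) when engaged (z 101..133). Behind it (+x) 50 mm are free for a fingertip at that height; below z 98 is the lever's hub. The lever's grip stands 90 mm behind the tab and higher: keep a gripper's long side along y here.
- catch_pivot (a point): Pivot of the catch, axis along the fixture's y, fixture (-29, -130, 33); the tab's middle is 84 mm from it. An upright bearing plate (x -49..77, y -110..-98, up to z 94) on the fixture's right side carries catch and lever.
- lever_swing (a joint): Lever, rad: 0 = rest (leaning 0.2 rad back from upright), grows as it is pulled toward the fixture's front (-x) and down, 1.1 = end stop (leaning 0.9 rad forward). A spring pulls it back with 4 to 8 N at the grip. Blocked at less than 0.15 while the catch is engaged.
- press_lever: The lever: steel hub 60 mm across, 12 mm rod, black grip bar. Origin: on its pivot axis (along the fixture's y), fixture (35, -130, 65).
- lever_grip (a point): Middle of the black round grip bar of the lever, 19 mm thick, 92 mm long, along the fixture's y, standing out to the right (-y) of the 12 mm lever rod; 140 mm from the pivot axis. At fixture (63, -188, 202) at rest, (-75, -188, 152) at the end stop.
- board: Green circuit board under test, 64 x 86 x 16 mm, lying loose in the nest. Origin: middle of its underside.
- nest (a point): Middle of the board's place on the nest plate, at z 82; grey corner blocks 10 mm high round it.
- pcb_f: Bystander: green circuit board with wires, 121 x 86 x 15 mm, loose on the bench in front of the fixture; origin under its middle.
- insert_tray: Bystander: small dark blue tray of brass inserts, 60 x 85 x 21 mm, loose, left in front.
- flux_pen: Bystander: white pen, 131 mm long, 13 thick, loose, left of the fixture.
- tweezers: Bystander: steel tweezers, 124 mm long, 10 high, loose, right in front.
- driver: Bystander: short orange and blue screwdriver, 186 mm long, 34 thick, loose, to the right of the fixture.

How it is judged:
By the outcome, as a careful person would: the job done as asked, in the order asked, and still so for the second after the job is handed in, while the arm keeps its last pose, push and grip.
It also fails if it takes over 67 s, if anything falls off the work surface, if the arm or the gripper's body presses on something with over 40 N, if the wrist force passes 120 N, or if a joint passes its speed limit or range.

## Robot

A 7-joint arm with a two-finger parallel gripper is mounted at the origin on a cart in front of the work surface, level with it; the furniture and walls round the work are solid. World frame = base frame: x ahead of the robot, y to its left, z up, the work surface at z = 0. Lengths are in m, angles in rad, forces in N, time in s.
With the tool pointing down it reaches from about 0.35 to 0.9 m from the base axis. Payload 7.2 kg.
Tool frame: the origin (TCP) lies between the finger pads, 19 mm behind the fingertips; this is the grasp point; z points along the fingers, y is the line along which they close (so a half turn about z gives the same grasp; the last joint's range is limited). The gripper opens to 88 mm and grips with 3 to 60 N. Pads are 20 mm wide; open, the fingers measure 115 mm over their backs; the gripper's body (75 mm by 178 mm) begins 61 mm behind the grasp point.
Start: joints at [-1.305, 0.411, -0.013, 1.596, 0.006, 1.134, -0.082], TCP at [0.205, 0.591, 0.241] pointing down, gripper open.
Joint ranges: [-2.95, 2.95], [-0.29, 1.99], [-1.47, 1.44], [0.14, 2.54], [-1.03, 4.17], [0.13, 1.85], [-2.86, 2.86]. Speed limits (rad/s): [2.39, 2.39, 3.01, 3.01, 3.14, 3.14, 3.14].

## Interface

Orientations are given as a rotation vector (axis times angle).
In Python, from workcell import arm gives the robot as it stands.
- The arm moves only by the tool drive_tool, never from a script. Its argument "rows" is a list of rows, each an object with "travel": the shift along the tool's x, y, z in cm, a list of three; "turn": the turn about the tool's z in degrees. In form: [{"travel": [dx, dy, dz], "turn": turn}, ...]. A call has 1 to 20 rows; each row shifts and turns the commanded pose from where the row before left it, along the tool's axes as they then stand; what a row does not reach is not made up. A row lasts 1/10 s, in which the tool goes at most 50 mm and 8.59 degrees, less where a joint would pass 70% of its speed; a pose out of reach is approached as far as the arm can. A call is refused whole if a number of a shift passes 5 or a number of a turn 8.59, either way. A call with a gripper value outside its range is refused whole. "jaw" is the closure, from 0 (fully open) to 1 (shut), set as the call begins (left out, the last holds). The fingers move at their own pace and stop on an object; "newtons" is the grip in N (left out, the last holds). Time passes only in rows, so rows that do not move let the fingers close. It gives the time, the measured TCP pose, the force, the opening and the grip force at its end, in the units of the state.
- arm.get_obs(): the state, without advancing time (a new reading comes with each control period).
- arm.get_image(name): name is "scene" or "top" or "wrist"; returns (picture, depth): 400x640x3 uint8, blue, green, red; 400x640 float32, m along the optical axis (not along the pixel's ray), 0 where there is no reading.
- arm.camera_model(name): a dict with "mtx" (3x3 intrinsics, pixels), "R" (3x3) and "t" (3): a world point X has camera coordinates R X + t. Camera axes: x right, y down, z forward; pixel columns grow to the right and rows downward; lengths in m; the calibration is good to about 2 mm. The wrist camera is an equidistant fisheye: a pixel r from the principal point sees the ray r / f radians off the axis. A picture is of the moment at which its call begins: read the wrist's pose just before it. camera_model takes no time and is no camera call; for the wrist camera it gives the pose at the moment of the call.
- arm.close_job(): hands the job in; it is judged then, once.
Trained networks look in the newest picture that a camera, given by its name, has taken for a name from the list of things; names that differ only in an ending like _2 or _b are one class to them, and where a whole thing is asked for, a point or a joint stands for the part that bears it (a point fixed in the world has none). Each returns a list of dicts, best first, with "conf" (0 to 1); they miss things now and then, are a little off and sometimes report something else, mostly with a low value. They report only what shows in the picture. A call takes as long as a camera call.
- arm.cut_out(target, camera): "mask" (400x640 bool, what is visible of it) and "box" ([left, top, right, bottom] in pixels, round what is visible of it).
The state is a dict: "clock": time; "joint_positions": joint angles; "dq": joint speeds; "joint_torque": joint torques, N m; "tool_pos": TCP position; "tool_rot": TCP orientation; "ft_force": force on the tool from outside, world axes, zero at the start; "ft_torque": the same for the moment, N m; "gripper_width": opening from 0.0 (shut) to 1.0 (fully open); "finger_force": force on a finger pad.
Only numpy, scipy, OpenCV 4.12 (cv2) and the standard library are available. Lean on these libraries where they do the work, as an engineer would, in place of code of your own. Each camera call takes 0.05 s, during which the arm holds its last target. There are 200 camera calls.

## Working session

There is one attempt and no reset: what is moved stays moved. The work goes in short steps, Python scripts to look and compute and a tool call to move; the robot and the scene stay as the last step left them, time stands still between calls to the robot, and variables do not carry over. Pictures are saved under pics/ and viewed, at most 10 in all, crops included, and the job is handed in when it is done.

Besides the shell and the picture viewer there is one more tool, called in YAML: its name, and indented under it one key for each argument. drive_tool: Moves the arm, as the interface text tells. Its arguments: {"type":"object","properties":{"rows":{"type":"array","items":{"type":"object","properties":{"travel":{"type":"array","items":{"type":"number"}},"turn":{"type":"number"}}}},"jaw":{"type":"number"},"newtons":{"type":"number"}},"required":["rows"]}

```bash
mkdir -p pics; ls; python3 - <<'E'
from workcell import arm
import cv2,numpy as np
o=arm.get_obs();print(o)
for n in("scene","top"):
    im,d=arm.get_image(n);cv2.imwrite(f"pics/{n}0.png",im);np.savez(f"pics/{n}0.npz",im=im,d=d,**arm.camera_model(n))
    print(n,arm.camera_model(n))
    for t in("test_fixture","safety_catch","lever_grip","test_lid","board"):
        for r in arm.cut_out(t,n)[:1]:print(t,r["conf"],r["box"]); 
E
```

```text
pics
{'clock': 0.0, 'joint_positions': array([-1.30519792,  0.41185412, -0.0127329 ,  1.59704839,  0.0056084 ,
        1.13427714, -0.08218779]), 'dq': array([ 9.53935967e-04, -6.63182554e-04, -6.60091362e-04,  1.96876551e-03,
        3.73326185e-05, -3.21206637e-04, -5.47518035e-04]), 'joint_torque': array([-7.39635670e-04, -5.87971723e+01,  6.41438998e-01, -2.91071606e+01,
       -5.37227048e-02,  1.84313860e-02,  1.50648216e-04]), 'tool_pos': array([0.20464506, 0.59004634, 0.24053568]), 'tool_rot': array([-5.21781249e-01, -3.09780644e+00,  2.42532885e-03]), 'ft_force': array([-0.539564  ,  1.22091307, -0.70838535]), 'ft_torque': array([-0.04686984,  0.00796687,  0.00929876]), 'finger_force': 0.0, 'gripper_width': 0.9957366612140339}
scene {'mtx': array([[386.55941658,   0.        , 316.19250257],
       [  0.        , 386.55941658, 201.53578401],
       [  0.        ,   0.        ,   1.        ]]), 'R': array([[ 0.8232601 , -0.56756956, -0.01037323],
       [-0.32395347, -0.4547321 , -0.82962212],
       [ 0.46615122,  0.68635523, -0.55822892]]), 't': array([-0.33497493,  0.3617762 ,  0.58846719])}
test_fixture 0.81 [279.2, 138.2, 432.6, 296.0]
safety_catch 0.66 [345.4, 228.4, 366.1, 274.1]
lever_grip 0.89 [358.9, 185.8, 434.0, 262.2]
test_lid 0.63 [311.4, 137.2, 387.7, 216.2]
board 0.98 [314.0, 200.9, 351.3, 229.8]
top {'mtx': array([[396.40443983,   0.        , 328.70897985],
       [  0.        , 396.40443983, 198.30086743],
       [  0.        ,   0.        ,   1.        ]]), 'R': array([[-0.01175444, -0.99992653,  0.00295942],
       [-0.97966907,  0.01092342, -0.20032273],
       [ 0.20027568, -0.00525393, -0.9797255 ]]), 't': array([0.13572167, 0.52330717, 0.98517864])}
test_fixture 0.76 [270.4, 140.9, 419.2, 223.9]
safety_catch 0.16 [268.4, 140.4, 355.2, 170.7]
lever_grip 0.56 [360.8, 141.1, 417.0, 184.2]
test_lid 0.61 [360.9, 186.6, 368.7, 203.4]
board 0.91 [299.3, 170.4, 331.5, 195.2]
```

```bash
python3 - <<'E'
import cv2
for n,(l,t,r,b) in {"scene":(200,100,500,325),"top":(220,90,480,285)}.items():
    im=cv2.imread(f"pics/{n}0.png");cv2.imwrite(f"pics/{n}0c.png",cv2.resize(im[t:b,l:r],(800,600),interpolation=cv2.INTER_CUBIC))
E
```

```text
(no output)
```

View pics/scene0c.png

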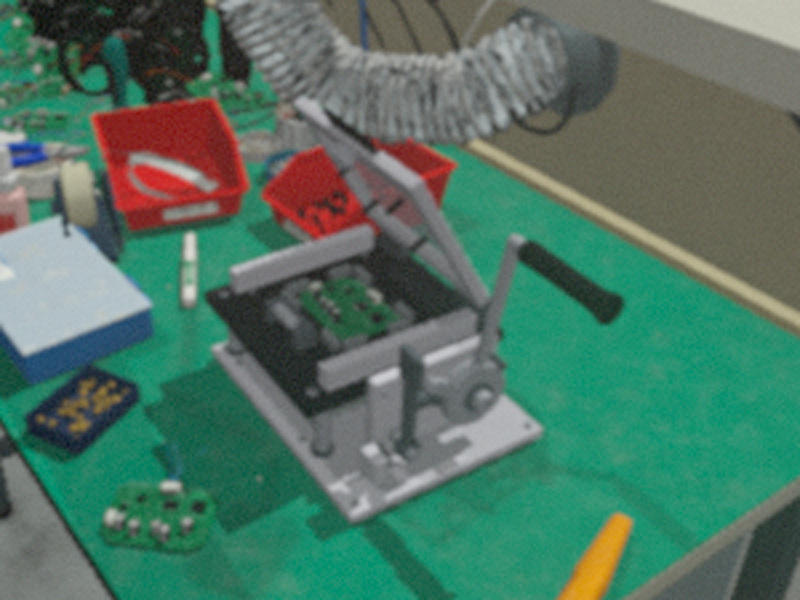

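View pics/top0c.png

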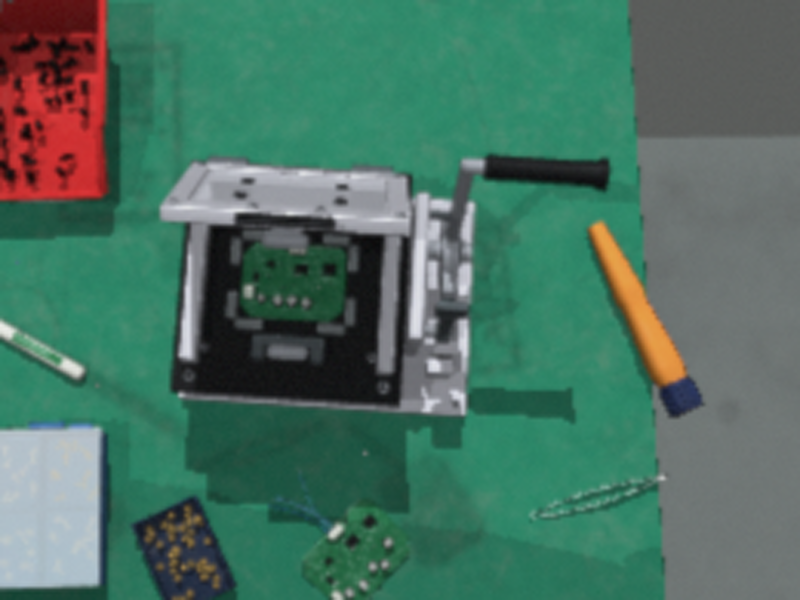

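The pictures show the fixture with its lid open at the back, its nest at top-crop (290,300), and the grip at the right at (545,170). The catch tab is at (452,303), and a hose shows behind the fixture. I'll fit the fixture pose and the lid angle from these corners.

```bash
cat > h.py <<'E'
import numpy as np,cv2
from scipy.optimize import least_squares
from scipy.spatial.transform import Rotation as Ro
def proj(c,X): 
    p=(c["R"]@X.T).T+c["t"]; q=p@c["mtx"].T; return q[:,:2]/q[:,2:]
def W(p,X):
    c,s=np.cos(p[2]),np.sin(p[2]);X=np.atleast_2d(X).astype(float)/1000
    return np.c_[p[0]+c*X[:,0]-s*X[:,1],p[1]+s*X[:,0]+c*X[:,1],X[:,2]]
def lid(a,r,y,h): return [80-r*np.cos(a)+h*np.sin(a),y,110+r*np.sin(a)+h*np.cos(a)]
def cloud(f):
    d=np.load(f);v,u=np.mgrid[:400,:640];m=d["d"]>0;K=d["mtx"]
    z=d["d"][m];P=np.c_[(u[m]-K[0,2])/K[0,0]*z,(v[m]-K[1,2])/K[1,1]*z,z]
    return (P-d["t"])@d["R"], np.c_[u[m],v[m]]
E
python3 - <<'E'
from h import *
S=np.load("pics/scene0.npz");T=np.load("pics/top0.npz")
A=[(-103,95,82),(-103,-95,82),(-98,97,14),(-98,-155,14),(98,-155,14),(63,-188,202),(-29,-130,117)]
a=np.array([(208,294),(318,412),(213,348),(352,521),(542,432),(572,280),(410,370)])/2.6667+[200,100]
B=[(-103,95,82),(-103,-95,82),(-98,-155,14),(63,-188,202),(-29,-130,117)]
b=np.array([(172,390),(402,404),(466,413),(545,170),(452,303)])/3.0769+[220,90]
la=np.array([(300,100),(412,178)])/2.6667+[200,100]; lb=np.array([(160,215),(410,222)])/3.0769+[220,90]
def f(p):
    L=lambda h:np.array([lid(p[3],165,88,h),lid(p[3],165,-88,h)])
    return np.r_[proj(S,W(p,A))-a,proj(T,W(p,B))-b,proj(S,W(p,L(6)))-la,proj(T,W(p,L(-6)))-lb]
r=least_squares(lambda p:f(p).ravel(),[.55,0,0,.9],loss="soft_l1");print(r.x,np.round(f(r.x),1).tolist())
p=r.x;np.save("p.npy",p)
for n in("scene","top"):
    P,uv=cloud(f"pics/{n}0.npz");c,s=np.cos(p[2]),np.sin(p[2]);q=(P[:,:2]-p[:2])@np.array([[c,-s],[s,c]])*1000;q=np.c_[q,P[:,2]*1000]
    print(n)
    k=(abs(q[:,1])<85)&(q[:,2]>125)&(q[:,0]>-120)&(q[:,0]<78);a_=np.arctan2(q[k,2]-110,80-q[k,0]);print("lid pts",k.sum(),np.percentile(a_,[10,50,90]))
    k=(abs(q[:,0])<90)&(abs(q[:,1])<90)&(abs(q[:,2]-82)<6);print("nest z",np.median(q[k,2]))
    k=(q[:,1]<-150)&(q[:,1]>-230)&(q[:,2]>180)&(q[:,2]<225)&(abs(q[:,0]-63)<40);print("grip",k.sum(),q[k].mean(0),q[k].min(0),q[k].max(0))
    k=(abs(q[:,1]+130)<20)&(q[:,2]>104)&(q[:,2]<140)&(abs(q[:,0]+29)<20);print("tab",k.sum(),q[k].mean(0),q[k].min(0),q[k].max(0))
    k=(q[:,2]>230)&(abs(q[:,0])<350)&(abs(q[:,1])<350)
    print("high",k.sum(),[ (np.round(np.percentile(q[k],x,0))).tolist() for x in(0,5,50,95,100)])
E
```

```text
[ 0.56888951  0.1633721  -0.07143812  1.04519735] [[-1.5, -0.6], [-3.4, -0.2], [-0.2, -0.0], [0.8, -0.8], [1.6, -0.8], [-0.5, 0.1], [1.5, -0.0], [-0.8, 0.0], [-0.2, -0.1], [-0.0, 0.1], [0.2, -0.5], [-0.0, 1.9], [1.7, -2.0], [4.7, 0.4], [0.0, 1.4], [0.5, 3.9]]
scene
lid pts 1392 [0.93210171 1.02515881 1.05843281]
nest z 82.71769375974297
grip 403 [  58.03714161 -196.69979275  206.46641887] [  49.58104295 -229.9509051   190.58234394] [  74.62612899 -150.28151596  215.26440096]
tab 133 [ -31.14218678 -129.21412843  121.00647994] [ -33.87372245 -139.98617208  104.60449573] [ -23.21170251 -113.12664247  134.61747613]
high 17367 [[-20.0, -247.0, 230.0], [190.0, -222.0, 311.0], [249.0, -42.0, 371.0], [324.0, 276.0, 465.0], [350.0, 350.0, 510.0]]
top
lid pts 1512 [1.01512669 1.06759563 1.1288084 ]
nest z 81.76856792094736
grip 300 [  59.21325803 -191.98438471  208.49996875] [  48.9855626  -229.87568489  197.66502262] [  72.08879591 -150.42025922  215.08325665]
tab 59 [ -31.25199208 -127.42124157  125.51052221] [ -34.59386304 -140.07582013  104.67864232] [ -24.70468978 -115.09111367  134.39072348]
high 18033 [[-20.0, -250.0, 230.0], [186.0, -214.0, 309.0], [236.0, 50.0, 351.0], [291.0, 317.0, 417.0], [329.0, 350.0, 444.0]]
```

```bash
cat >> h.py <<'E'
def state(verbose=True):
    from workcell import arm
    p=np.load("p.npy");o=arm.get_obs();c,s=np.cos(p[2]),np.sin(p[2]);t=o["tool_pos"]
    f=np.r_[np.array([[c,s],[-s,c]])@(t[:2]-p[:2]),t[2]]*1000
    ty=Ro.from_rotvec(o["tool_rot"]).as_matrix()
    ang=np.degrees(np.arctan2(ty[1,1],ty[0,1]))-90-np.degrees(p[2])
    print("clk %.2f TCP fix"%o["clock"],f.round(1),"tip z %.1f"%(f[2]-19),"y-axis off deg %.2f"%ang,"F",o["ft_force"].round(1),"w",o["gripper_width"].round(2))
    print("tool z",ty[:,2].round(3)); return f,ang
E
python3 - <<'E'
from h import *
f,a=state()
tgt=np.array([45,0,315.])
p=np.load("p.npy");c,s=np.cos(p[2]),np.sin(p[2])
d=tgt-f; print("fixture delta",d)
th=np.radians(a) # tool y off by a from fixture y
# tool axes in the fixture frame now: y=(-sin th,cos th), x=(-cos th,-sin th)
print("tool delta now cm",(d@np.array([[-np.cos(th),-np.sin(th),0],[-np.sin(th),np.cos(th),0],[0,0,-1]]).T/10).round(2))
prev=None
for ang in np.arange(1.06,-0.01,-.0816):
    x=80-153*np.cos(ang)+6*np.sin(ang)+10*np.sin(ang);z=110+153*np.sin(ang)+6*np.cos(ang)
    print(round(ang,2),round(x,1),round(z,1))
E
```

```text
Traceback (most recent call last):
  File "h.py", line 20, in state
    print("clk %.2f TCP fix"%o["clock"],f.round(1),"tip z %.1f"%(f[2]-19),"y-axis off deg %.2f"%ang,"F",o["ft_force"].round(1),"w",o["gripper_width"].round(2))
                                                                                                                                   ^^^^^^^^^^^^^^^^^^^^^^^^
AttributeError: 'float' object has no attribute 'round'
```

```bash
sed -i 's/o\["gripper_width"\].round(2)/round(o["gripper_width"],2)/' h.py
python3 - <<'E'
from h import *
f,a=state()
d=np.array([45,0,315.])-f; print("fixture delta",d)
for ang in np.arange(1.06,-0.01,-.0816):
    x=80-153*np.cos(ang)+16*np.sin(ang);z=110+153*np.sin(ang)+6*np.cos(ang)
    print(round(ang,2),round(x,1),round(z,1))
E
```

```text
clk 0.60 TCP fix [-393.7  400.   241.3] tip z 222.3 y-axis off deg -15.03 F [-0.  -0.5  0.6] w 1.0
tool z [-0. -0. -1.]
fixture delta [ 438.66292127 -400.02962345   73.66015408]
1.06 19.2 246.4
0.98 7.8 240.3
0.9 -3.0 233.3
0.82 -13.3 225.5
0.73 -22.9 216.9
0.65 -31.9 207.6
0.57 -40.1 197.7
0.49 -47.6 187.1
0.41 -54.2 176.1
0.33 -59.8 164.6
0.24 -64.6 152.8
0.16 -68.4 140.7
0.08 -71.2 128.3
-0.0 -73.0 115.9
```

drive_tool:
  rows:
    - {"travel": [0,0,-3.7],"turn": -7.5}
    - {"travel": [0,0,-3.7],"turn": -7.5}
    - {"travel": [-2.5,-2.3,0],"turn": 0}
    - {"travel": [-2.5,-2.3,0],"turn": 0}
    - {"travel": [-2.5,-2.3,0],"turn": 0}
    - {"travel": [-2.5,-2.3,0],"turn": 0}
    - {"travel": [-2.5,-2.3,0],"turn": 0}
    - {"travel": [-2.5,-2.3,0],"turn": 0}
    - {"travel": [-2.5,-2.3,0],"turn": 0}
    - {"travel": [-2.5,-2.3,0],"turn": 0}
    - {"travel": [-2.5,-2.3,0],"turn": 0}
    - {"travel": [-2.5,-2.3,0],"turn": 0}
    - {"travel": [-2.5,-2.3,0],"turn": 0}
    - {"travel": [-2.5,-2.3,0],"turn": 0}
    - {"travel": [-2.5,-2.3,0],"turn": 0}
    - {"travel": [-2.5,-2.3,0],"turn": 0}
    - {"travel": [0,0,0],"turn": 0}
    - {"travel": [0,0,0],"turn": 0}
  jaw: 1
  newtons: 20

```text
clock: 2.4
tool_pos: [0.5309, 0.2437, 0.3153]
tool_rot: [-0.116, -3.139, -0.0]
ft_force: [0.7, 0.1, 0.2]
gripper_width: 0.007
finger_force: 0.0
```

```bash
python3 -c "
from h import *
state()"
```

```text
clk 2.40 TCP fix [-43.6  77.4 315.3] tip z 296.3 y-axis off deg -0.13 F [0.7 0.1 0.2] w 0.01
tool z [-0.  0. -1.]
```

drive_tool:
  rows:
    - {"travel": [-1.8,-1.6,0]}
    - {"travel": [-1.8,-1.6,0]}
    - {"travel": [-1.8,-1.5,0]}
    - {"travel": [-1.8,-1.5,0]}
    - {"travel": [-1.7,-1.5,0]}
    - {"travel": [0,0,0]}
    - {"travel": [0,0,1.2]}
    - {"travel": [0,0,1.2]}
    - {"travel": [0,0,1.2]}
    - {"travel": [0,0,1.0]}
    - {"travel": [0,0,0]}
    - {"travel": [0,0,0]}

```text
invalid input at $.rows[0]: expected keys travel, turn
```

```bash
python3 -c "
from h import *
state()
from workcell import arm
im,d=arm.get_image('scene');cv2.imwrite('pics/s1.png',cv2.resize(im[100:325,200:500],(800,600)))"
```

```text
clk 2.40 TCP fix [-43.6  77.4 315.3] tip z 296.3 y-axis off deg -0.13 F [0.7 0.1 0.2] w 0.01
tool z [-0.  0. -1.]
```

View pics/s1.png

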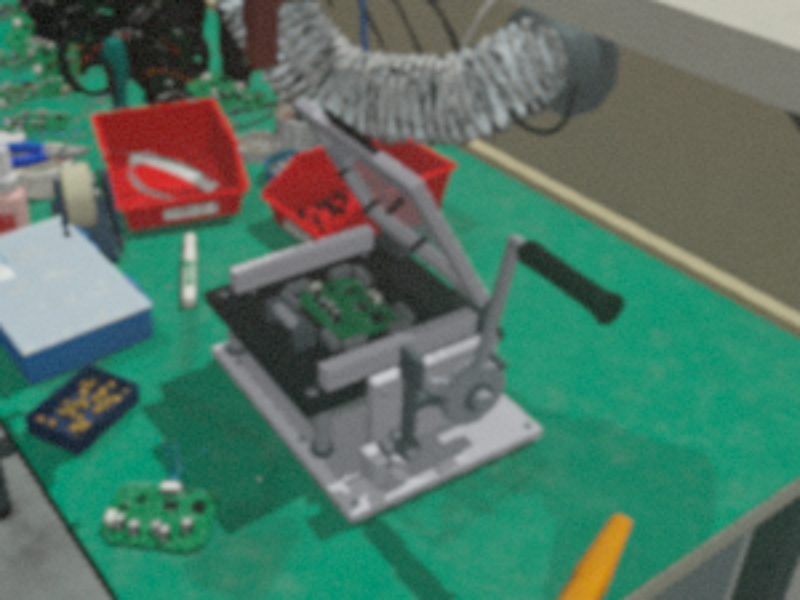

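The move was refused because every row needs a "turn" key. In the picture nothing has changed: the lid's front edge runs from (300,100) to (412,178), and the fingers are at the top at (262,30).

drive_tool:
  rows:
    - {"travel": [-1.8,-1.6,0],"turn": 0}
    - {"travel": [-1.8,-1.6,0],"turn": 0}
    - {"travel": [-1.8,-1.5,0],"turn": 0}
    - {"travel": [-1.8,-1.5,0],"turn": 0}
    - {"travel": [-1.7,-1.5,0],"turn": 0}
    - {"travel": [0,0,0],"turn": 0}
    - {"travel": [0,0,1.2],"turn": 0}
    - {"travel": [0,0,1.2],"turn": 0}
    - {"travel": [0,0,1.2],"turn": 0}
    - {"travel": [0,0,1.0],"turn": 0}
    - {"travel": [0,0,0],"turn": 0}
    - {"travel": [0,0,0],"turn": 0}

```text
clock: 3.65
tool_pos: [0.6138, 0.1612, 0.2692]
tool_rot: [-0.113, -3.139, 0.0]
ft_force: [-0.1, -0.8, 0.6]
gripper_width: 0.004
finger_force: 0.0
```

```bash
python3 -c "
from h import *
state()
from workcell import arm
im,d=arm.get_image('scene');cv2.imwrite('pics/s2.png',cv2.resize(im[100:325,200:500],(800,600)))"
```

```text
clk 3.65 TCP fix [ 44.9   1.  269.2] tip z 250.2 y-axis off deg -0.02 F [-0.1 -0.8  0.6] w 0.0
tool z [-0. -0. -1.]
```

View pics/s2.png

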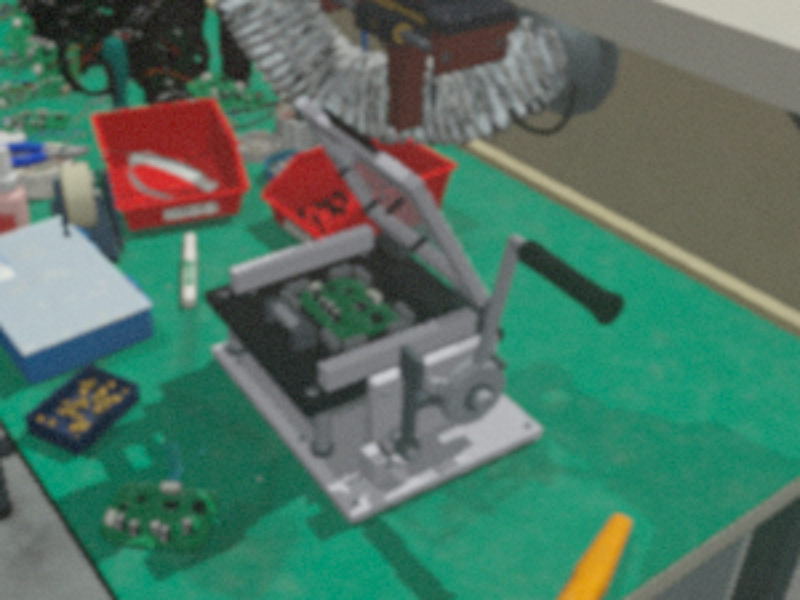

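The fingertips are behind and above the lid's front edge at (405,125), and clear of it. I'll push along the arc.

drive_tool:
  rows:
    - {"travel": [0.9,0,0.1],"turn": 0}
    - {"travel": [0.9,0,0.1],"turn": 0}
    - {"travel": [0.8,0,0.2],"turn": 0}
    - {"travel": [0.6,0,0.3],"turn": 0}
    - {"travel": [0.5,0,0.3],"turn": 0}
    - {"travel": [0.55,0,0.35],"turn": 0}
    - {"travel": [0.55,0,0.35],"turn": 0}
    - {"travel": [0.5,0,0.4],"turn": 0}
    - {"travel": [0.5,0,0.4],"turn": 0}
    - {"travel": [0.5,0,0.4],"turn": 0}
    - {"travel": [0.45,0,0.45],"turn": 0}
    - {"travel": [0.9,0,0.9],"turn": 0}
    - {"travel": [0.8,0,1.0],"turn": 0}
    - {"travel": [0.8,0,1.05],"turn": 0}
    - {"travel": [0.65,0,1.1],"turn": 0}
    - {"travel": [0,0,0],"turn": 0}

```text
clock: 5.3
tool_pos: [0.5132, 0.1679, 0.1935]
tool_rot: [-0.112, -3.136, 0.002]
ft_force: [-0.1, -0.2, -0.5]
gripper_width: 0.006
finger_force: 0.0
```

```bash
python3 -c "
from h import *
state()
from workcell import arm
im,d=arm.get_image('scene');cv2.imwrite('pics/s3.png',cv2.resize(im[100:325,200:500],(800,600)))"
```

```text
clk 5.30 TCP fix [-55.9   0.6 193.5] tip z 174.5 y-axis off deg 0.01 F [-0.1 -0.2 -0.5] w 0.01
tool z [-0.003 -0.001 -1.   ]
```

View pics/s3.png

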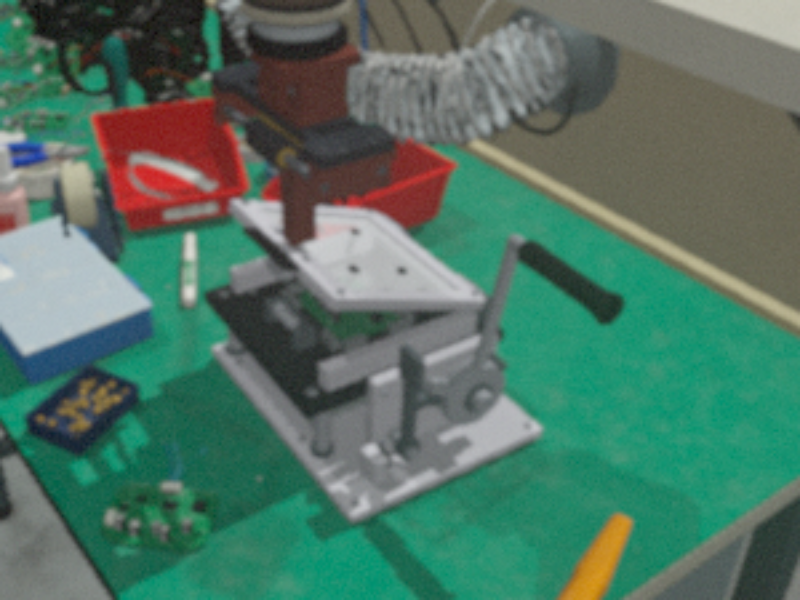

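The lid follows the fingers and is now about 0.4 open, with the fingers on the front bar at (300,235). I'll carry on down past the spring catch.

drive_tool:
  rows:
    - {"travel": [0.45,0,1.0],"turn": 0}
    - {"travel": [0.4,0,1.1],"turn": 0}
    - {"travel": [0.35,0,1.1],"turn": 0}
    - {"travel": [0.25,0,1.0],"turn": 0}
    - {"travel": [0.15,0,0.6],"turn": 0}
    - {"travel": [0.1,0,0.5],"turn": 0}
    - {"travel": [0,0,0.4],"turn": 0}
    - {"travel": [0,0,0.3],"turn": 0}
    - {"travel": [0,0,0],"turn": 0}
    - {"travel": [0,0,0],"turn": 0}

```text
clock: 6.35
tool_pos: [0.4983, 0.1693, 0.1352]
tool_rot: [0.113, 3.139, 0.0]
ft_force: [0.5, -0.1, 0.2]
gripper_width: 0.008
finger_force: 0.0
```

```bash
python3 -c "
from h import *
state()"
```

```text
clk 6.35 TCP fix [-70.8   0.9 135.2] tip z 116.2 y-axis off deg -0.04 F [ 0.5 -0.1  0.2] w 0.01
tool z [ 0.  0. -1.]
```

drive_tool:
  rows:
    - {"travel": [0,0,0.2],"turn": 0}
    - {"travel": [0,0,0.2],"turn": 0}
    - {"travel": [0,0,0],"turn": 0}
    - {"travel": [0,0,0],"turn": 0}

```text
clock: 6.75
tool_pos: [0.4985, 0.1694, 0.1345]
tool_rot: [0.114, 3.139, 0.002]
ft_force: [-12.3, -4.8, 34.6]
gripper_width: 0.002
finger_force: 17.2
```

Contact is solid at z 115.5 with 35 N, so the lid is shut. Next is the catch.

drive_tool:
  rows:
    - {"travel": [0,0,-1.5],"turn": 0}
    - {"travel": [0,0,-2.0],"turn": 0}
    - {"travel": [0,0,-1.8],"turn": 0}
    - {"travel": [-1.1,-2.2,0],"turn": 0}
    - {"travel": [-1.1,-2.2,0],"turn": 0}
    - {"travel": [-1.1,-2.2,0],"turn": 0}
    - {"travel": [-1.1,-2.2,0],"turn": 0}
    - {"travel": [-1.1,-2.2,0],"turn": 0}
    - {"travel": [-1.2,-2.1,0],"turn": 0}
    - {"travel": [0,0,0],"turn": 0}
    - {"travel": [0,0,0],"turn": 0}

```text
clock: 7.85
tool_pos: [0.5556, 0.0338, 0.1841]
tool_rot: [-0.115, -3.139, -0.0]
ft_force: [0.1, 0.9, 0.0]
gripper_width: 0.003
finger_force: 0.0
```

```bash
python3 -c "
from h import *
state()
from workcell import arm
im,d=arm.get_image('scene');cv2.imwrite('pics/s4.png',cv2.resize(im[100:325,200:500],(800,600)))
np.savez('pics/s4.npz',d=d,**arm.camera_model('scene'))
P,uv=cloud('pics/s4.npz');p=np.load('p.npy');c,s=np.cos(p[2]),np.sin(p[2]);q=(P[:,:2]-p[:2])@np.array([[c,-s],[s,c]])*1000;q=np.c_[q,P[:,2]*1000]
k=(abs(q[:,0]+73)<8)&(abs(q[:,1])<70);print('lid bar z',np.median(q[k,2]))
"
```

```text
clk 7.85 TCP fix [  -4.  -130.2  184.1] tip z 165.1 y-axis off deg -0.09 F [0.1 0.9 0. ] w 0.0
tool z [-0.  0. -1.]
lid bar z 114.73790623572853
```

View pics/s4.png

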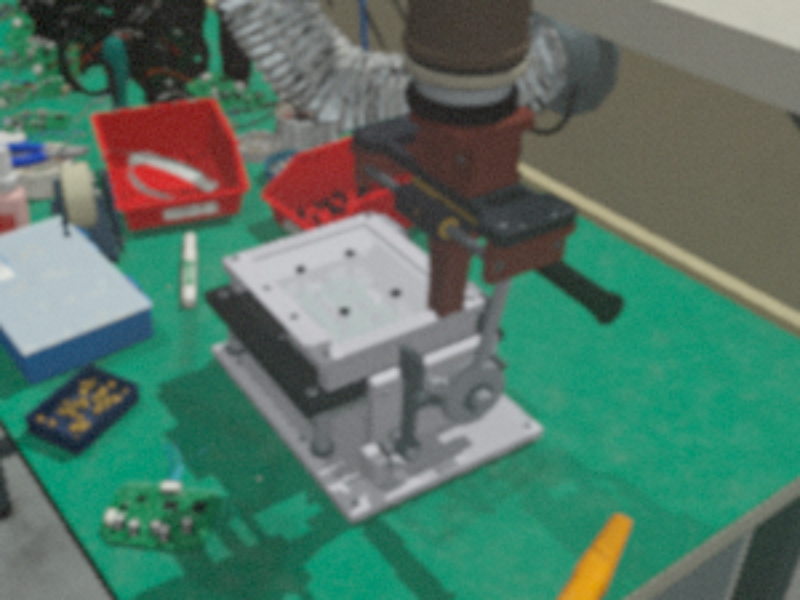

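The lid lies shut with its bar at z≈115, and the fingers are above and behind the tab, which is at (410,370). I'll lower them behind it and push forward.

drive_tool:
  rows:
    - {"travel": [0,0,1.9],"turn": 0}
    - {"travel": [0,0,1.9],"turn": 0}
    - {"travel": [0,0,1.9],"turn": 0}
    - {"travel": [0,0,0],"turn": 0}
    - {"travel": [0.5,0,0],"turn": 0}
    - {"travel": [0.5,0,0],"turn": 0}
    - {"travel": [0.5,0,0],"turn": 0}
    - {"travel": [0.5,0,0],"turn": 0}
    - {"travel": [0.6,0,0],"turn": 0}
    - {"travel": [0.7,0,0],"turn": 0}
    - {"travel": [0.7,0,0],"turn": 0}
    - {"travel": [0.7,0,0],"turn": 0}
    - {"travel": [0.7,0,0],"turn": 0}
    - {"travel": [0.7,0,0],"turn": 0}
    - {"travel": [0.7,0,0],"turn": 0}
    - {"travel": [0.7,0,0],"turn": 0}
    - {"travel": [0,0,0],"turn": 0}
    - {"travel": [0,0,0],"turn": 0}

```text
clock: 9.7
tool_pos: [0.481, 0.0393, 0.1275]
tool_rot: [0.113, 3.139, 0.0]
ft_force: [0.3, -0.2, 1.0]
gripper_width: 0.008
finger_force: 0.0
```

```bash
python3 -c "
from h import *
state()
from workcell import arm
im,d=arm.get_image('scene');cv2.imwrite('pics/s5.png',cv2.resize(im[100:325,200:500],(800,600)))"
```

```text
clk 9.70 TCP fix [ -78.8 -130.1  127.5] tip z 108.5 y-axis off deg -0.03 F [ 0.3 -0.2  1. ] w 0.01
tool z [ 0.  0. -1.]
```

View pics/s5.png

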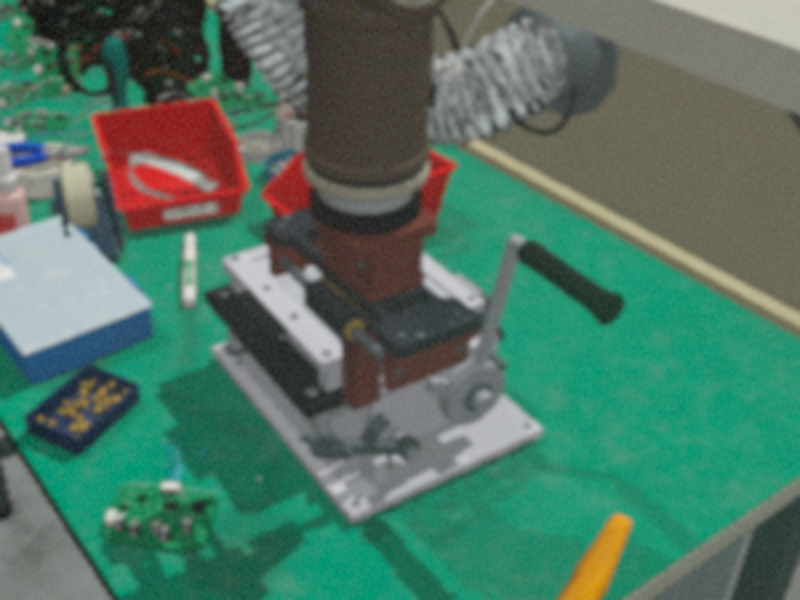

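The catch lies over on its stop, with the tab at (320,440). Next I check joint 7's room and the hose clearance for the 90° turn.

```bash
python3 -c "
from h import *
from workcell import arm
print(arm.get_obs()['joint_positions'].round(2))
p=np.load('p.npy');c,s=np.cos(p[2]),np.sin(p[2])
for n in('scene','top'):
  P,uv=cloud(f'pics/{n}0.npz');q=(P[:,:2]-p[:2])@np.array([[c,-s],[s,c]])*1000;q=np.c_[q,P[:,2]*1000]
  for lo,hi in((225,300),(300,350),(350,600)):
    k=(q[:,2]>lo)&(q[:,2]<hi)&(q[:,1]>-320)&(q[:,1]<-90)&(abs(q[:,0])<400);print(n,lo,k.sum(),np.percentile(q[k,0],[0,1,5]) if k.any() else '')
"
```

```text
[-0.37  0.31  0.23  2.07 -0.1   0.77  1.42]
scene 225 28 [353.41818181 354.11589966 356.7937907 ]
scene 300 1915 [213.50682982 215.01298018 216.58613564]
scene 350 5725 [215.31061479 221.88210106 236.78047473]
top 225 0 
top 300 1683 [213.54106853 214.64839595 215.90073423]
top 350 2679 [214.57172169 217.90993101 223.79612643]
```

drive_tool:
  rows:
    - {"travel": [0,0,-1.5],"turn": 0}
    - {"travel": [0,0,-1.5],"turn": 8.0}
    - {"travel": [0,0,-1.5],"turn": 8.2}
    - {"travel": [0,0,-1.5],"turn": 8.2}
    - {"travel": [0,0,-1.5],"turn": 8.2}
    - {"travel": [0,0,-1.5],"turn": 8.2}
    - {"travel": [0,0,-1.5],"turn": 8.2}
    - {"travel": [0,0,-1.5],"turn": 8.2}
    - {"travel": [0,0,-0.7],"turn": 8.2}
    - {"travel": [0,0,0],"turn": 8.2}
    - {"travel": [0,0,0],"turn": 8.2}
    - {"travel": [0,0,0],"turn": 8.2}
    - {"travel": [0,0,0],"turn": 0}
    - {"travel": [0,0,0],"turn": 0}
  jaw: 0

```text
clock: 11.15
tool_pos: [0.481, 0.0392, 0.2543]
tool_rot: [2.295, 2.145, -0.0]
ft_force: [-0.2, -0.0, -0.1]
gripper_width: 1.0
finger_force: 0.0
```

```bash
python3 -c "
from h import *
state()
from workcell import arm
print(arm.get_obs()['joint_positions'].round(2))"
```

```text
clk 11.15 TCP fix [ -78.8 -130.1  254.3] tip z 235.3 y-axis off deg -89.79 F [-0.2 -0.  -0.1] w 1.0
tool z [ 0. -0. -1.]
[-0.61  0.15  0.48  1.94 -0.08  1.07 -0.16]
```

drive_tool:
  rows:
    - {"travel": [-1.0,2.3,0],"turn": 0}
    - {"travel": [-1.0,2.3,0],"turn": 0}
    - {"travel": [-1.0,2.3,0],"turn": 0}
    - {"travel": [-1.0,2.4,0],"turn": 0}
    - {"travel": [-1.1,2.4,0],"turn": 0}
    - {"travel": [-1.1,2.4,0],"turn": 0}
    - {"travel": [0,0,0],"turn": 0}
    - {"travel": [0,0,0],"turn": 0}

```text
clock: 11.95
tool_pos: [0.6168, -0.0331, 0.2537]
tool_rot: [-2.298, -2.141, 0.002]
ft_force: [-0.3, 0.7, -0.7]
gripper_width: 0.998
finger_force: 0.0
```

```bash
python3 -c "
from h import *
state()
from workcell import arm
im,d=arm.get_image('scene');cv2.imwrite('pics/s6.png',cv2.resize(im[100:325,200:500],(800,600)))"
```

```text
clk 11.95 TCP fix [  61.8 -192.6  253.7] tip z 234.7 y-axis off deg -89.94 F [-0.3  0.7 -0.7] w 1.0
tool z [-0.001 -0.    -1.   ]
```

View pics/s6.png

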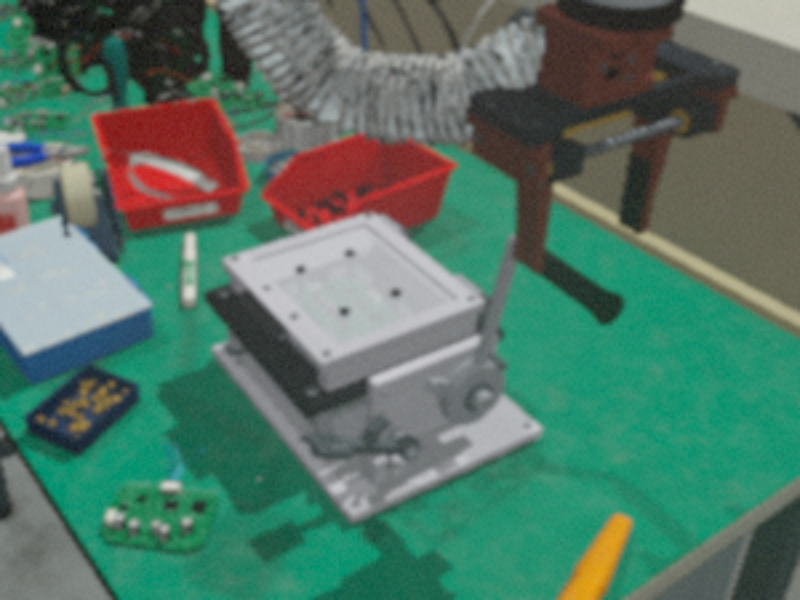

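The lid is shut and the catch is over at (330,440). The open fingers straddle the grip near (560,260), so I lower and grasp.

drive_tool:
  rows:
    - {"travel": [0,0,1.3],"turn": 0}
    - {"travel": [0,0,1.3],"turn": 0}
    - {"travel": [0,0,1.3],"turn": 0}
    - {"travel": [0,0,1.2],"turn": 0}
    - {"travel": [0,0,0],"turn": 0}
    - {"travel": [0,0,0],"turn": 0}

```text
clock: 12.6
tool_pos: [0.6169, -0.0328, 0.203]
tool_rot: [-2.3, -2.14, 0.001]
ft_force: [-0.8, -0.5, -0.1]
gripper_width: 1.0
finger_force: 0.0
```

drive_tool:
  rows:
    - {"travel": [0,0,0],"turn": 0}
    - {"travel": [0,0,0],"turn": 0}
    - {"travel": [0,0,0],"turn": 0}
    - {"travel": [0,0,0],"turn": 0}
    - {"travel": [0,0,0],"turn": 0}
    - {"travel": [0,0,0],"turn": 0}
    - {"travel": [0,0,0],"turn": 0}
    - {"travel": [0,0,0],"turn": 0}
  jaw: 1
  newtons: 30

```text
clock: 13.4
tool_pos: [0.617, -0.0328, 0.2033]
tool_rot: [-2.3, -2.14, 0.0]
ft_force: [0.4, -0.6, -0.1]
gripper_width: 0.313
finger_force: 0.0
```

```bash
python3 -c "
from h import *
state()
f=lambda t:np.array([35+140.0*np.sin(.2-t),65+140*np.cos(.2-t)])
P=np.array([f(t) for t in np.linspace(0,1.1,16)]);print(P.round(1).tolist());print((np.diff(P,axis=0)/10).round(2).tolist())"
```

```text
clk 13.40 TCP fix [  62.  -192.2  203.3] tip z 184.3 y-axis off deg -90.03 F [ 0.4 -0.6 -0.1] w 0.31
tool z [-0.  0. -1.]
[[62.8, 202.2], [52.7, 203.9], [42.5, 204.8], [32.2, 205.0], [22.0, 204.4], [11.8, 203.1], [1.7, 201.0], [-8.2, 198.2], [-17.8, 194.7], [-27.2, 190.4], [-36.2, 185.6], [-44.8, 180.0], [-53.0, 173.9], [-60.8, 167.1], [-68.0, 159.8], [-74.7, 152.0]]
[[-1.01, 0.17], [-1.02, 0.09], [-1.03, 0.02], [-1.02, -0.06], [-1.02, -0.13], [-1.01, -0.21], [-0.99, -0.28], [-0.96, -0.35], [-0.94, -0.42], [-0.9, -0.49], [-0.86, -0.55], [-0.82, -0.62], [-0.77, -0.67], [-0.72, -0.73], [-0.67, -0.78]]
```

Still closing, so I give it more time.

drive_tool:
  rows:
    - {"travel": [0,0,0],"turn": 0}
    - {"travel": [0,0,0],"turn": 0}
    - {"travel": [0,0,0],"turn": 0}
    - {"travel": [0,0,0],"turn": 0}

```text
clock: 13.8
tool_pos: [0.6168, -0.0327, 0.2033]
tool_rot: [-2.3, -2.14, 0.0]
ft_force: [-1.6, 0.8, 1.1]
gripper_width: 0.212
finger_force: 30.0
```

drive_tool:
  rows:
    - {"travel": [0,-1.0,-0.15],"turn": 0}
    - {"travel": [0,-1.0,-0.1],"turn": 0}
    - {"travel": [0,-1.0,0],"turn": 0}
    - {"travel": [0,-1.0,0.05],"turn": 0}
    - {"travel": [0,-1.0,0.15],"turn": 0}
    - {"travel": [0,-1.0,0.2],"turn": 0}
    - {"travel": [0,-1.0,0.3],"turn": 0}
    - {"travel": [0,-0.95,0.35],"turn": 0}
    - {"travel": [0,-0.95,0.4],"turn": 0}
    - {"travel": [0,-0.9,0.5],"turn": 0}
    - {"travel": [0,0,0],"turn": 0}

```text
clock: 14.9
tool_pos: [0.5216, -0.0254, 0.188]
tool_rot: [2.296, 2.137, 0.01]
ft_force: [5.6, 0.1, 5.1]
gripper_width: 0.211
finger_force: 30.0
```

```bash
python3 -c "
from h import *
state()"
```

```text
clk 14.90 TCP fix [ -33.7 -191.7  188. ] tip z 169.0 y-axis off deg -90.02 F [5.6 0.1 5.1] w 0.21
tool z [ 0.008  0.001 -1.   ]
```

drive_tool:
  rows:
    - {"travel": [0,-0.9,0.55],"turn": 0}
    - {"travel": [0,-0.85,0.6],"turn": 0}
    - {"travel": [0,-0.8,0.7],"turn": 0}
    - {"travel": [0,-0.75,0.7],"turn": 0}
    - {"travel": [0,-0.7,0.8],"turn": 0}
    - {"travel": [0,-0.3,0.4],"turn": 0}
    - {"travel": [0,0,0],"turn": 0}
    - {"travel": [0,0,0],"turn": 0}

```text
clock: 15.7
tool_pos: [0.4803, -0.0222, 0.1508]
tool_rot: [2.295, 2.136, 0.011]
ft_force: [7.1, 0.9, 5.3]
gripper_width: 0.209
finger_force: 30.0
```

```bash
python3 -c "
from h import *
f,_=state();print('lever angle',.2-np.arctan2(f[0]-35,f[2]-65),np.hypot(f[0]-35,f[2]-65))"
```

```text
clk 15.70 TCP fix [ -75.1 -191.4  150.8] tip z 131.8 y-axis off deg -90.01 F [7.1 0.9 5.3] w 0.21
tool z [ 0.009  0.001 -1.   ]
lever angle 1.1089758442323017 139.5806515613363
```

drive_tool:
  rows:
    - {"travel": [0,-0.15,0.2],"turn": 0}
    - {"travel": [0,-0.15,0.2],"turn": 0}
    - {"travel": [0,0,0],"turn": 0}
    - {"travel": [0,0,0],"turn": 0}
    - {"travel": [0,0,0],"turn": 0}

```text
clock: 16.2
tool_pos: [0.4791, -0.0222, 0.1489]
tool_rot: [2.294, 2.135, 0.017]
ft_force: [4.0, 1.7, 25.1]
gripper_width: 0.212
finger_force: 30.0
```

```bash
python3 -c "
from h import *
f,_=state();print('lever angle',.2-np.arctan2(f[0]-35,f[2]-65),np.hypot(f[0]-35,f[2]-65))"
```

```text
clk 16.20 TCP fix [ -76.3 -191.5  148.9] tip z 129.9 y-axis off deg -90.03 F [ 4.   1.7 25.1] w 0.21
tool z [ 0.013  0.002 -1.   ]
lever angle 1.1247867206837665 139.35860350337057
```

```bash
python3 -c "
from h import *
from workcell import arm
im,d=arm.get_image('scene');cv2.imwrite('pics/s7.png',cv2.resize(im[100:325,200:500],(800,600)));state()"
```

```text
clk 16.25 TCP fix [ -76.3 -191.5  148.9] tip z 129.9 y-axis off deg -90.03 F [ 3.7  0.7 25.9] w 0.21
tool z [ 0.013  0.002 -1.   ]
```

View pics/s7.png

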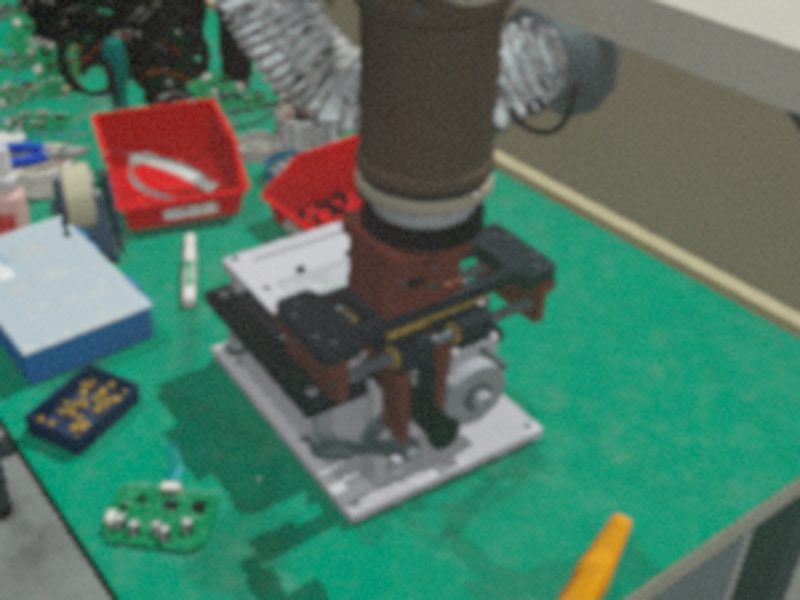

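The grip is held between the fingers at its end stop, around (430,400). The lid is still shut, the catch is over at (330,440), and the loose things that show in this picture have not moved.

```bash
python3 -c "
from workcell import arm
print(arm.close_job())"
```

```text
the job is handed in; nothing more can be done
None
```

The job is handed in at about 16 s: the lid is shut, the catch is flipped fully over, and the fingers hold the lever at its end stop with about 25 N; I did not look at the board again once the lid covered it, nor at the tweezers, which are out of the scene view.

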